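# Stand the marking-paint can on its place and close its cap

## Task

The blue marking-paint can has been left leaning in the sloped steel rest with its orange cap half off. Lift it out, stand it gently upright inside the blue painted circle on the low shelf, then press its cap fully down. Do not drop or tip the can over, and leave the green and yellow tins standing where they are.

Things in the scene. Friction and masses are not known exactly. Their poses are not given: they have to be found in the camera images.
- can: slim blue aerosol can, loose, 0.2 to 0.4 kg: straight body 52 mm in diameter from its underside up to 122 mm, shoulder to 130 mm; above that the orange cap. Origin: centre of its underside; z runs up the can's own axis to the cap. At the start it leans in the rest, its axis 35 degrees from vertical, cap end up and away from the robot, grasped freely from either side above 90 mm from its underside
- cap (a joint): how far the cap stands up from fully pressed home, along the can's axis: 0 = home against the shoulder, at most 0.018 m; starts about 10 to 15 mm up. Stiff: it moves under about 5 N and stays where it is left
- cap_top (a point): centre of the flat top of the orange cap (44 mm across, 30 mm tall); 160 mm above the can's underside when home
- rest: fixed sloped rest of red plate and steel bar, base 170 x 90 mm; origin at the underside (base centre is 20 mm towards -x from it), x points the way the can leans. The can lies on two bars 38 mm wide overall that end 85 mm up the can, its underside on a 60 x 52 mm stop plate whose middle is 60 mm towards -x and 45 mm up from the origin
- shelf: fixed low flat aluminium shelf, 120 mm (x) by 340 mm (y), top surface 36 mm above the bench; origin at bench height under its centre. Three places lie along its y, 110 mm apart; two are taken by the green and yellow tins
- spot: blue painted circle, 90 mm in diameter, flat on the shelf's top at the free place, which may be any of the three; origin at its centre, on the shelf surface
- green_tin: loose squat green paint tin with a closed metal lid, 60 mm in diameter, 85 mm tall, standing on the shelf; origin at the centre of its underside, z up
- yellow_tin: loose squat yellow paint tin with a closed metal lid, 60 mm in diameter, 85 mm tall, standing on the shelf; origin at the centre of its underside, z up
There are look-alikes about, which are no part of the job. What is shaped like the yellow_tin but purple is not meant.

How it is judged:
By the outcome, as a careful person would: the job done as asked, in the order asked, and still so for the second after the job is handed in, with the robot touching nothing.
It also fails if it takes over 56 s, if anything falls off the work surface, if the arm or the gripper's body presses on something with over 40 N, if the wrist force passes 120 N, or if a joint passes its speed limit or range.

## Robot

A 7-joint arm with a two-finger parallel gripper is mounted at the origin on the work surface. World frame = base frame: x ahead of the robot, y to its left, z up, the work surface at z = 0. Lengths are in m, angles in rad, forces in N, time in s.
With the tool pointing down it reaches from about 0.425 to 0.8 m from the base axis. Payload 8.3 kg.
Tool frame: the origin (TCP) lies on the centre line of the jaws, within the pads' length; the fingertips stand 8 mm ahead of it and the grasp point (between the pads) lies 11 mm behind it; z points along the fingers, y is the line along which they close (so a half turn about z gives the same grasp; the last joint's range is limited). The gripper opens to 85 mm and grips with 20 to 120 N. Pads are 22 mm wide; open, the fingers measure 114 mm over their backs; the gripper's body (76 mm by 85 mm) begins 54 mm behind the grasp point. The pads swing forward as they close: fully open they stand 13 mm farther back than shut.
Start: joints at [-1.333, 0.383, 0.016, 1.37, -0.006, 1.388, -0.046], TCP at [0.185, 0.597, 0.239] pointing down, gripper open.
Joint ranges: [-2.95, 2.95], [-0.25, 2.06], [-1.52, 1.56], [0.18, 2.33], [-1.44, 4.58], [0.02, 2.06], [-3.01, 3.01]. Speed limits (rad/s): [2.39, 2.39, 3.01, 3.01, 3.14, 3.14, 3.14].

## Interface

Orientations are given as a rotation vector (axis times angle).
In Python, from rig import manip, effector, cams, ticket, nets gives the robot as it stands. The module is installed in compiled form; this text tells all that it offers. Calls block until the motion is done:
- manip.movep(position, orientation): joint-space move of the TCP to a pose.
- manip.move_l(position, attitude=None, rate=0.15): straight line of the TCP; attitude=None keeps the orientation; rate is the mean speed in m/s.
- manip.set_joints(angles): joint-space move.
- effector.set_gripper(opening): finger opening in m; the grip force is fixed at half the most; returns when the fingers have stopped.
- manip.dwell(seconds).
- manip.ik(position, orientation): joint angles nearest the present ones, or None.
- manip.state(): the state.
- cams.camera(name): name is "side" or "top"; returns the picture (384x512x3 uint8, blue, green, red); there is no depth.
- cams.camera_params(name): a dict with "fx", "fy", "cx", "cy" (pixels), "k1" (the pictures are not rectified: a ray, as slopes to the right and down, at radius r is drawn at 1 + k1 r^2 times it, then the intrinsics apply), "rvec" (rotation vector, rad) and "tvec" (3), from world to camera coordinates, as OpenCV has them. Camera axes: x right, y down, z forward; pixel columns grow to the right and rows downward; lengths in m; the calibration is good to about 2 mm. A picture is of the moment at which its call begins. camera_params takes no time and is no camera call.
A pose or a line that the arm cannot do raises manip.PlanningError and nothing moves.
- ticket.finish_job(): hands the job in; it is judged then, once.
Trained networks look in the newest picture that a camera, given by its name, has taken for a name from the list of things; names that differ only in an ending like _2 or _b are one class to them, and where a whole thing is asked for, a point or a joint stands for the part that bears it (a point fixed in the world has none). Each returns a list of dicts, best first, with "conf" (0 to 1); they miss things now and then, are a little off and sometimes report something else, mostly with a low value. They report only what shows in the picture. A call takes as long as a camera call. They do not tell look-alikes from the thing itself.
- nets.silhouettes(camera, name): "region" (384x512 bool, what is visible of it) and "box" ([left, top, right, bottom] in pixels, round what is visible of it).
The state is a dict: "time_s": time; "joints": joint angles; "qvel": joint speeds; "joint_torque": joint torques, N m; "tcp_pos": TCP position; "ee_rot": TCP orientation; "force": force on the tool from outside, world axes, zero at the start; "ft_torque": the same for the moment, N m; "opening": finger opening in m; "finger_force": force on a finger pad.
Only numpy, scipy, OpenCV 4.12 (cv2) and the standard library are available. Lean on these libraries where they do the work, as an engineer would, in place of code of your own. Each camera call takes 0.05 s, during which the arm holds its last target. There are 200 camera calls.

## Working session

There is one attempt and no reset: what is moved stays moved. The work goes in short steps, each a Python script; the robot and the scene stay as the last script left them, time stands still between calls to the robot, and variables do not carry over. Pictures are saved under pics/ and viewed, at most 10 in all, crops included, and the job is handed in when it is done.

```bash
mkdir -p pics; cat > h.py <<'E'
import numpy as np, cv2
from scipy.spatial.transform import Rotation as R
from scipy.optimize import least_squares
from rig import manip, effector, cams, ticket, nets
def P(n):
    p=cams.camera_params(n); return p,R.from_rotvec(np.ravel(p["rvec"])).as_matrix(),np.ravel(p["tvec"])
def proj(n,X):
    p,Rm,t=P(n); c=np.atleast_2d(X)@Rm.T+t; s=c[:,:2]/c[:,2:]; s=s*(1+p["k1"]*(s**2).sum(1,keepdims=True))
    return s*[p["fx"],p["fy"]]+[p["cx"],p["cy"]]
def ray(n,uv):
    p,Rm,t=P(n); d=(np.array(uv,float)-[p["cx"],p["cy"]])/[p["fx"],p["fy"]]; s=d.copy()
    for _ in range(20): s=d/(1+p["k1"]*(s@s))
    return -Rm.T@t, Rm.T@np.array([*s,1])
def onz(n,uv,z):
    o,d=ray(n,uv); return o+d*(z-o[2])/d[2]
E
python3 - <<'E'
from h import *
for n in ("top","side"):
    im=cams.camera(n); cv2.imwrite(f"pics/{n}0.png",im)
    o,d=ray(n,[256,192]); print(n,o,d,cams.camera_params(n)["fx"])
    for k in ("can","cap","rest","shelf","spot","green_tin","yellow_tin"):
        for r in nets.silhouettes(n,k):
            m=r["region"]; v,u=np.nonzero(m); print(n,k,round(r["conf"],2),r["box"],u.mean().round(1),v.mean().round(1),len(u),im[m].mean(0).round())
print(manip.state()["ee_rot"],manip.state()["time_s"])
E
```

```text
top [ 0.35432955 -0.03930867  1.00065052] [ 0.15459095  0.00667001 -0.98795926] 414.26607726658693
top can 0.85 [111.0, 168.9, 146.2, 237.4] 127.6 202.8 1592 [126. 126. 136.]
top cap 0.85 [109.6, 169.8, 135.0, 194.2] 121.1 179.6 492 [ 43. 108. 189.]
top rest 0.68 [117.3, 176.9, 163.9, 252.2] 146.6 214.6 1694 [ 67.  72. 188.]
top rest 0.32 [110.4, 164.8, 138.1, 189.6] 121.3 179.9 523 [ 46. 109. 188.]
top shelf 0.76 [258.0, 149.5, 407.7, 223.1] 332.2 187.3 4302 [185. 193. 199.]
top spot 0.73 [270.9, 157.8, 305.8, 198.1] 287.0 177.9 1115 [171. 126.  87.]
top green_tin 0.9 [321.8, 166.9, 354.2, 201.6] 337.0 182.3 877 [121. 139. 125.]
top yellow_tin 0.81 [357.8, 242.7, 390.6, 263.9] 372.0 251.6 754 [187. 128. 179.]
top yellow_tin 0.69 [366.6, 170.1, 406.5, 203.9] 385.7 186.1 991 [104. 210. 235.]
side [ 0.42769909 -0.91824671  0.63177864] [ 0.0630742   0.87703193 -0.47632179] 457.3879618522622
side can 0.79 [211.6, 126.9, 260.9, 183.8] 237.8 157.1 1154 [128. 119. 117.]
side cap 0.63 [244.4, 129.6, 263.3, 145.3] 252.6 136.6 230 [ 22. 109. 213.]
side shelf 0.91 [249.2, 237.3, 315.7, 363.2] 281.7 311.2 4655 [186. 190. 190.]
side spot 0.61 [262.3, 243.2, 307.0, 260.2] 296.7 252.7 73 [131.  83.  44.]
side spot 0.57 [242.9, 129.0, 263.9, 146.1] 252.5 136.4 243 [ 25. 110. 210.]
side green_tin 0.89 [267.0, 241.9, 298.6, 282.9] 280.3 259.5 1106 [121. 142. 113.]
side yellow_tin 0.77 [266.6, 274.5, 305.0, 335.3] 285.0 304.1 1783 [ 89. 205. 225.]
side yellow_tin 0.6 [185.2, 287.4, 221.2, 345.4] 204.5 315.1 1716 [167.  85. 141.]
[-4.70630029e-01 -3.10611112e+00  2.11113060e-06] 0.8
```

View pics/top0.png

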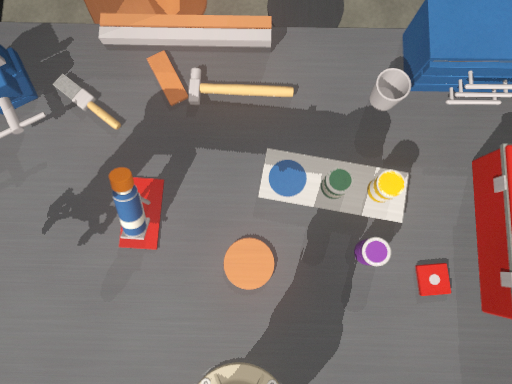

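View pics/side0.png

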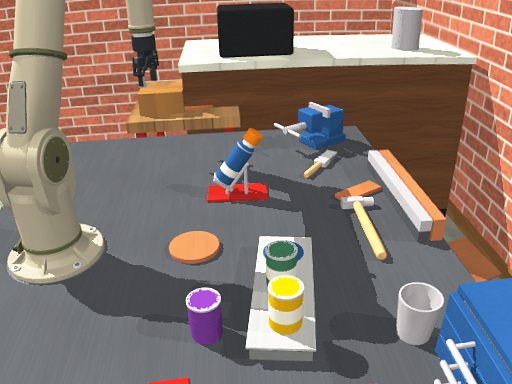

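Two things could pass as the yellow tin: one at top (386,186) and one at (375,252). The second is purple and off the shelf, so it is the look-alike. There is only one can, at top (128,203) and side (238,157). The free blue circle is at top (287,178), at the left end of the shelf. Next I fit the can pose and confirm it in a crop.

```bash
cat > fit.py <<'E'
from h import *
from scipy.optimize import minimize
def ring(r,z,n=40):
    a=np.linspace(0,2*np.pi,n,endpoint=False); return np.c_[r*np.cos(a),r*np.sin(a),0*a+z]
def can_axes(yaw,tilt): return (R.from_euler('z',yaw)*R.from_euler('y',tilt)).as_matrix()
S=4
def fill(n,X,shape):
    m=np.zeros((384*S,512*S),np.uint8); uv=(proj(n,X)+.5)*S-.5
    cv2.fillConvexPoly(m,cv2.convexHull(np.round(uv*16).astype(np.int32)),255,shift=4)
    return m
def render(n,q,tilt,parts=False):
    b=q[:3]; A=can_axes(q[3],tilt); c=q[4]
    body=np.r_[ring(.026,0),ring(.026,.122),ring(.022,.130)]@A.T+b
    cap=np.r_[ring(.022,.130+c),ring(.022,.160+c)]@A.T+b
    mc=fill(n,cap,0); mb=np.maximum(fill(n,body,0),mc)
    d=lambda m:cv2.resize(m,(512,384),interpolation=cv2.INTER_AREA)/255.
    return d(mb),d(mc)
def orange(im):
    h=cv2.cvtColor(im,cv2.COLOR_BGR2HSV); return (h[...,0]>7)&(h[...,0]<20)&(h[...,1]>180)&(h[...,2]>90)
E
cat > f1.py <<'E'
from fit import *
obs={}; ims={}
for n in ("top","side"):
    ims[n]=im=cams.camera(n); can=nets.silhouettes(n,"can")[0]["region"]
    roi=cv2.dilate(can.astype(np.uint8),np.ones((9,9)))>0
    cap=orange(im)&roi; obs[n]=(can|cap,cap); print(n,can.sum(),cap.sum())
g=lambda m:cv2.GaussianBlur(np.float64(m),(0,0),1.0)
O={n:[g(x) for x in obs[n]] for n in obs}
t=np.deg2rad(35)
def cost(q):
    s=0
    for n in O:
        r=render(n,q,t)
        s+=sum(((g(a)-o)**2).sum() for a,o in zip(r,O[n]))
    return s+1e5*max(0,-q[4])+1e5*max(0,q[4]-.018)
b0=onz("top",[134,232],.05)
best=min((minimize(cost,[*b0,y,.012],method="Nelder-Mead",options=dict(maxiter=500,xatol=1e-4,fatol=.01,initial_simplex=np.array([[*b0,y,.012]]*6)+np.r_[np.zeros((1,5)),np.diag([.015,.015,.015,.2,.004])])) for y in (0,.3)),key=lambda r:r.fun)
q=best.x; print("can",q.round(4),best.fun); np.save("can.npy",q)
A=can_axes(q[3],t); print("rest origin",q[:3]+R.from_euler('z',q[3]).apply([.06,0,-.045]))
for n,z in (("spot",.036),("green_tin",.121),("yellow_tin",.121)): pass
im=ims["top"]; r=nets.silhouettes("top","spot")[0]["region"]; v,u=np.nonzero(r); print("spot net",onz("top",[u.mean(),v.mean()],.036))
h=cv2.cvtColor(im,cv2.COLOR_BGR2HSV); m=(h[...,0]>100)&(h[...,0]<120)&(h[...,1]>150); m[:,:260]=0;m[:,315:]=0;m[:150]=0;m[205:]=0
v,u=np.nonzero(m); print("spot col",onz("top",[u.mean(),v.mean()],.036),len(u))
m=(h[...,0]>20)&(h[...,0]<35)&(h[...,1]>150)
for n,c in (("green",[340,181]),("yellow",[390,184])): print(n,onz("top",c,.121))
# shelf corners top surface, by eye/nets
s=nets.silhouettes("top","shelf")[0]["region"].astype(np.uint8); c=max(cv2.findContours(s,0,2)[0],key=cv2.contourArea)
bx=cv2.boxPoints(cv2.minAreaRect(c)); P4=np.array([onz("top",x,.03) for x in bx]); print(P4.round(3),P4.mean(0))
# red base
m=((h[...,0]<5)|(h[...,0]>175))&(h[...,1]>180); m[:,:110]=0;m[:,175:]=0;m[:165]=0;m[260:]=0
c=max(cv2.findContours(m.astype(np.uint8),0,2)[0],key=cv2.contourArea); bx=cv2.boxPoints(cv2.minAreaRect(c)); B=np.array([onz("top",x,.006) for x in bx]); print("base",B.round(3).tolist())
out=[]
for n,(x0,y0) in (("top",(85,155)),("side",(190,110))):
    im=ims[n].copy(); im=cv2.resize(im[y0:y0+100,x0:x0+100],None,fx=4,fy=4,interpolation=cv2.INTER_CUBIC)
    for k,mm in enumerate(render(n,q,t)):
        mm=cv2.resize(mm[y0:y0+100,x0:x0+100],None,fx=4,fy=4)
        cs=cv2.findContours((mm>.5).astype(np.uint8),0,1)[0]; cv2.drawContours(im,cs,-1,(0,255,0) if k==0 else (255,0,255),1)
    out.append(im)
cv2.imwrite("pics/fit0.png",np.hstack(out))
E
python3 f1.py
```

```text
top 1554 459
side 1098 215
can [ 0.4165  0.243   0.0488 -0.0304  0.0088] 44.888548133181395
rest origin [0.47650059 0.241132   0.00377801]
spot net [ 0.53974752 -0.10682594  0.036     ]
spot col [nan nan nan] 0
green [ 0.51916722 -0.21387719  0.121     ]
yellow [ 0.51447362 -0.32087473  0.121     ]
[[ 0.494 -0.035  0.03 ]
 [ 0.618 -0.055  0.03 ]
 [ 0.558 -0.401  0.03 ]
 [ 0.437 -0.374  0.03 ]] [ 0.52692017 -0.21627625  0.03      ]
base [[0.442, 0.27, 0.006], [0.541, 0.269, 0.006], [0.536, 0.196, 0.006], [0.437, 0.199, 0.006]]f1.py:23: RuntimeWarning: Mean of empty slice.
  v,u=np.nonzero(m); print("spot col",onz("top",[u.mean(),v.mean()],.036),len(u))
  ret = ret.dtype.type(ret / rcount)
```

View pics/fit0.png

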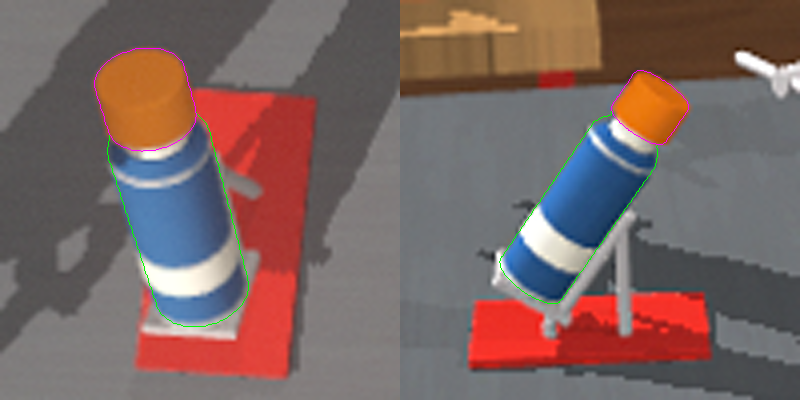

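The fit overlays both views well, within about 1 px at side (235,190) and top (128,200). Next I plan the grasp and check that the arm can reach each pose.

```bash
cat > plan.py <<'E'
from fit import *
q=np.load("can.npy"); G=.107
def pose(base,A,beta,flip,g=G):
    z,x,y=A[:,2],A[:,0],A[:,1]; a=-(np.cos(beta)*z-np.sin(beta)*x); yy=y*flip
    T=np.c_[np.cross(yy,a),yy,a]; return base+g*z+.011*a, R.from_matrix(T).as_rotvec(), a
SPOT=np.array([.540,-.107,.036])
E
python3 - <<'E'
from plan import *
im=cv2.imread("pics/top0.png"); print(im[178,287],cv2.cvtColor(im,cv2.COLOR_BGR2HSV)[178,287])
A=can_axes(q[3],np.deg2rad(35))
for beta in (65,70,75):
  for f in (1,-1):
    b=np.deg2rad(beta)
    p,r,a=pose(q[:3],A,b,f); L=[("pre",p-.1*a,r),("grasp",p,r),("lift",p+[0,0,.12],r)]
    for yaw in (-.4,-.2,0,.2):
        p2,r2,a2=pose(SPOT,can_axes(yaw,0),b,f); L+=[(f"over{yaw}",p2+[0,0,.1],r2),(f"place{yaw}",p2,r2),(f"back{yaw}",p2-.1*a2,r2)]
    print(beta,f)
    for n,pp,rr in L:
        j=manip.ik(pp,rr); print("  ",n,pp.round(3),None if j is None else np.round(j,2))
for yaw in (0,1.57):
    print(manip.ik(SPOT+[0,0,.2],(R.from_rotvec([np.pi,0,0])*R.from_euler('z',yaw)).as_rotvec()))
E
```

```text
[180 131  85] [105 135 180]
65 1
   pre [0.433 0.242 0.214] [-1.11 -0.16  0.23  2.14  0.58  0.9   0.36]
   grasp [0.483 0.241 0.127] [-1.02  0.04  0.27  2.17  0.61  0.63  0.34]
   lift [0.483 0.241 0.247] [-1.06 -0.11  0.29  2.02  0.51  0.92  0.52]
   over-0.4 [ 0.549 -0.111  0.238] None
   place-0.4 [ 0.549 -0.111  0.138] None
   back-0.4 [ 0.466 -0.076  0.181] None
   over-0.2 [ 0.55  -0.109  0.238] None
   place-0.2 [ 0.55  -0.109  0.138] None
   back-0.2 [ 0.461 -0.091  0.181] None
   over0 [ 0.55  -0.107  0.238] None
   place0 [ 0.55  -0.107  0.138] None
   back0 [ 0.459 -0.107  0.181] None
   over0.2 [ 0.55  -0.105  0.238] None
   place0.2 [ 0.55  -0.105  0.138] None
   back0.2 [ 0.461 -0.123  0.181] None
65 -1
   pre [0.433 0.242 0.214] [-0.65 -0.14 -0.19  2.12  0.49  0.86 -2.71]
   grasp [0.483 0.241 0.127] [-0.73  0.05 -0.03  2.16  0.63  0.64 -2.82]
   lift [0.483 0.241 0.247] [-0.77 -0.09  0.01  2.    0.47  0.9  -2.59]
   over-0.4 [ 0.549 -0.111  0.238] None
   place-0.4 [ 0.549 -0.111  0.138] None
   back-0.4 [ 0.466 -0.076  0.181] None
   over-0.2 [ 0.55  -0.109  0.238] N
[... 2561 characters left out ...]
.241 0.248] [-0.35 -0.14 -0.46  2.11  0.66  0.77 -2.81]
   over-0.4 [ 0.55  -0.111  0.24 ] None
   place-0.4 [ 0.55  -0.111  0.14 ] None
   back-0.4 [ 0.461 -0.074  0.166] None
   over-0.2 [ 0.55  -0.109  0.24 ] None
   place-0.2 [ 0.55  -0.109  0.14 ] None
   back-0.2 [ 0.456 -0.09   0.166] None
   over0 [ 0.551 -0.107  0.24 ] None
   place0 [ 0.551 -0.107  0.14 ] None
   back0 [ 0.454 -0.107  0.166] None
   over0.2 [ 0.55  -0.105  0.24 ] None
   place0.2 [ 0.55  -0.105  0.14 ] None
   back0.2 [ 0.456 -0.124  0.166] None
[-0.64183842  0.32000424  0.98247022  1.61653765 -0.27143961  1.35123806
 -1.19390868]
[-0.83494922  0.52070657  1.36931466  1.62177683 -0.51500209  1.4266634
 -2.55508531]
```

```bash
python3 - <<'E'
from plan import *
for beta in (58,65,75):
  for f in (1,-1):
    b=np.deg2rad(beta)
    for yaw in np.arange(-180,180,20):
        Y=np.deg2rad(yaw); p2,r2,a2=pose(SPOT,can_axes(Y,0),b,f,.110)
        J=[manip.ik(p,r2) for p in (p2+[0,0,.1],p2,p2-.08*a2)]
        if any(j is not None for j in J): print(beta,f,yaw,[None if j is None else np.round(j,2).tolist() for j in J])
print("lean")
A=can_axes(q[3],np.deg2rad(35))
for beta in (58,65,75):
  for f in (1,-1):
    for roll in range(-180,180,20):
        Ar=A@R.from_euler('z',roll,degrees=True).as_matrix(); p,r,a=pose(q[:3],Ar,np.deg2rad(beta),f,.110)
        J=[manip.ik(x,r) for x in (p-.08*a,p,p+[0,0,.1])]
        if all(j is not None for j in J): print(beta,f,roll,a.round(2))
E
```

```text
58 1 -140 [[-0.53, 0.92, 0.78, 1.12, 0.18, 1.98, -0.62], [-0.53, 1.01, 0.74, 1.18, 0.1, 1.86, -0.7], [-0.51, 1.1, 0.8, 0.91, 0.05, 2.05, -0.65]]
58 1 -120 [[-0.72, 0.77, 0.77, 1.36, 0.35, 1.72, -0.53], [-0.71, 0.89, 0.74, 1.42, 0.27, 1.59, -0.61], [-0.72, 0.92, 0.73, 1.24, 0.26, 1.76, -0.58]]
58 1 -100 [[-0.91, 0.61, 0.8, 1.63, 0.53, 1.46, -0.47], [-0.84, 0.72, 0.69, 1.68, 0.5, 1.33, -0.6], [-0.94, 0.74, 0.76, 1.56, 0.42, 1.47, -0.54]]
58 1 -80 [[-0.97, 0.36, 0.68, 1.88, 0.82, 1.27, -0.51], [-0.91, 0.53, 0.62, 1.94, 0.8, 1.11, -0.66], [-1.03, 0.48, 0.62, 1.88, 0.73, 1.27, -0.63]]
58 1 -60 [[-0.99, 0.12, 0.61, 2.13, 1.11, 1.11, -0.51], [-0.95, 0.34, 0.59, 2.2, 1.16, 0.92, -0.74], [-1.05, 0.21, 0.51, 2.19, 1.06, 1.13, -0.69]]
58 1 -40 [[-0.13, -0.08, -0.2, 2.3, 1.35, 0.83, -0.41], None, None]
58 1 20 [[1.0, -0.05, -0.42, 2.27, -1.43, 0.77, -2.75], None, None]
58 1 40 [[-0.34, 0.25, 1.14, 2.11, -1.34, 1.31, -2.56], [0.26, 0.34, 0.46, 2.16, -1.42, 1.15, -2.34], [-0.14, 0.43, 1.14, 2.17, -1.4, 1.5, -2.32]]
58 1 60 [[-0.19, 0.58, 1.13, 1.86, -1.35, 1.79, -2.37], [-0.03, 0.67, 0.9, 1.92, -1
[... 8474 characters left out ...]
65 -1 80 [-0.09  0.9  -0.44]
65 -1 100 [-0.34  0.9  -0.26]
65 -1 120 [-0.59  0.8  -0.09]
65 -1 140 [-0.79  0.61  0.05]
75 1 -80 [-0.04 -0.95 -0.31]
75 1 -60 [ 0.22 -0.84 -0.49]
75 1 -40 [ 0.44 -0.63 -0.64]
75 1 -20 [ 0.58 -0.35 -0.73]
75 1 0 [ 0.64 -0.02 -0.77]
75 1 60 [ 0.27  0.83 -0.49]
75 1 80 [ 0.02  0.95 -0.31]
75 1 100 [-0.26  0.96 -0.12]
75 1 120 [-0.52  0.85  0.07]
75 1 140 [-0.74  0.64  0.21]
75 -1 -80 [-0.04 -0.95 -0.31]
75 -1 -60 [ 0.22 -0.84 -0.49]
75 -1 -40 [ 0.44 -0.63 -0.64]
75 -1 -20 [ 0.58 -0.35 -0.73]
75 -1 0 [ 0.64 -0.02 -0.77]
75 -1 60 [ 0.27  0.83 -0.49]
75 -1 80 [ 0.02  0.95 -0.31]
75 -1 100 [-0.26  0.96 -0.12]
75 -1 120 [-0.52  0.85  0.07]
75 -1 140 [-0.74  0.64  0.21]
```

```bash
sed -i 's/G=.107/G=.110/' plan.py; cat > g.py <<'E'
from plan import *
b=np.deg2rad(62); A=can_axes(q[3],np.deg2rad(35)); p,r,a=pose(q[:3],A,b,1)
effector.set_gripper(.085)
manip.movep(p-.1*a+[-.01,.04,.10],r); print(manip.state()["tcp_pos"],manip.state()["time_s"])
manip.move_l(p-.09*a,r,.25)
cv2.imwrite("pics/pre.png",cams.camera("side")); 
manip.move_l(p,r,.12); s=manip.state(); print("in",s["tcp_pos"],s["force"],s["time_s"])
c=[]
for n,(x0,y0) in (("top",(85,155)),("side",(190,85))):
    c.append(cv2.resize(cams.camera(n)[y0:y0+120,x0:x0+100],None,fx=4,fy=4,interpolation=cv2.INTER_CUBIC))
cv2.imwrite("pics/in.png",np.hstack(c))
E
python3 g.py
```

```text
[0.42870418 0.28356475 0.31804221] 2.8083
in [0.48474024 0.24143633 0.12984128] [-0.41928907  0.26059733  0.19401965] 4.375
```

View pics/in.png

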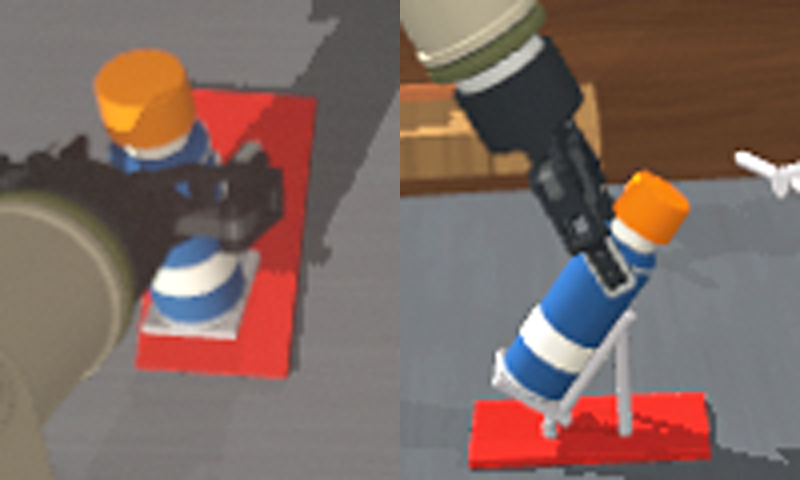

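The fingers straddle the can just below the shoulder, around side (343,152), with the cap clear of the palm. Closing and lifting.

```bash
cat > l.py <<'E'
from plan import *
effector.set_gripper(0.0); s=manip.state(); print(s["opening"],s["finger_force"],np.round(s["force"],1),s["time_s"])
t=np.array(s["tcp_pos"]); manip.move_l(t+[0,0,.03],None,.06)
manip.move_l(t+[0,0,.13],None,.2); s=manip.state(); print(s["opening"],np.round(s["force"],1),s["time_s"])
b=np.deg2rad(62); p2,r2,a2=pose(SPOT,can_axes(np.deg2rad(-80),0),b,1)
manip.movep(p2+[0,0,.09],r2); s=manip.state(); print(s["tcp_pos"],s["opening"],np.round(s["force"],1),s["time_s"])
c=[]
for n,(x0,y0) in (("top",(230,100)),("side",(210,100))):
    im=cams.camera(n); cv2.imwrite(f"pics/over_{n}.png",im); c.append(cv2.resize(im[y0:y0+200,x0:x0+130],None,fx=3,fy=3,interpolation=cv2.INTER_CUBIC))
    h=cv2.cvtColor(im,cv2.COLOR_BGR2HSV)
cv2.imwrite("pics/over.png",np.hstack(c))
E
python3 l.py
```

```text
0.05014043550707581 60.97542069386691 [-2.3  3.5  4.9] 4.8917
0.05004166139733728 [ 0.3  0.3 -2.8] 6.2167
[ 0.54184187 -0.11572119  0.23038212] 0.05006255468175764 [ 0.2 -0.1 -2.4] 7.5583
```

View pics/over.png

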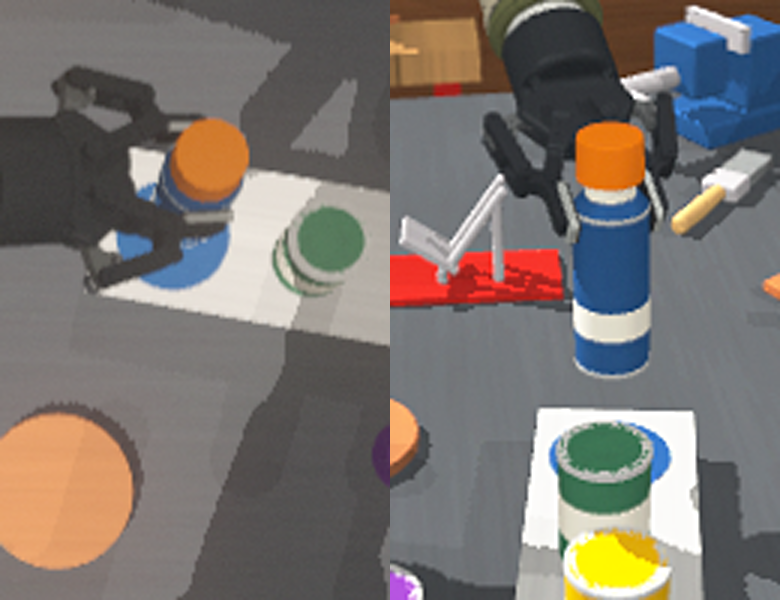

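The can hangs upright above the circle, with nothing close to the tins. I'll measure its exact in-grip tilt and offset, and the circle centre, before lowering.

```bash
cat > m.py <<'E'
from plan import *
from scipy.optimize import minimize
g=lambda m:cv2.GaussianBlur(np.float64(m),(0,0),1.0)
hsv=lambda im:cv2.cvtColor(im,cv2.COLOR_BGR2HSV)
def mask(m,u0,u1,v0,v1): k=np.zeros_like(m); k[v0:v1,u0:u1]=m[v0:v1,u0:u1]; return k
def spotfit():
    h=hsv(cv2.imread("pics/top0.png")); m=mask((abs(h[...,0].astype(int)-106)<12)&(h[...,1]>90),262,314,150,206); print("spot px",m.sum())
    d=lambda m:cv2.resize(m,(512,384),interpolation=cv2.INTER_AREA)/255.
    c=lambda x:((g(d(fill("top",ring(.045,0)+[x[0],x[1],.036],0)))-g(m))**2).sum()
    s=minimize(c,SPOT[:2],method="Nelder-Mead",options=dict(initial_simplex=SPOT[:2]+np.array([[0,0],[.01,0],[0,.01]]))); return s.x,s.fun
def render2(n,x):
    A=R.from_rotvec([x[3],x[4],0]).as_matrix(); b=x[:3]; d=lambda m:cv2.resize(m,(512,384),interpolation=cv2.INTER_AREA)/255.
    body=np.r_[ring(.026,0),ring(.026,.122)]@A.T+b; cap=np.r_[ring(.022,.130+x[5]),ring(.022,.160+x[5])]@A.T+b
    return d(fill(n,body,0)),d(fill(n,cap,0))
def canfit(x0,top,side,vcut,capbox_t,capbox_s,u0,u1,v1):
    ot=g(mask(orange(top),*capbox_t)); os=g(mask(orange(side),*capbox_s))
    h=hsv(side); bl=mask(((abs(h[...,0].astype(int)-108)<14)&(h[...,1]>110))|(h[...,2]>185),u0,u1,vcut,v1); ob=g(bl); print("px",bl.sum())
    def c(x):
        bt,ct=render2("top",x); bs,cs=render2("side",x); bs=bs.copy(); bs[:vcut]=0
        return ((g(ct)-ot)**2).sum()+((g(cs)-os)**2).sum()+((g(bs)-ob)**2).sum()+2e3*(x[3]**2+x[4]**2)+1e6*max(0,-x[5])
    x0=np.array(x0); S0=x0+np.r_[np.zeros((1,6)),np.diag([.006,.006,.006,.06,.06,.004])]
    s=minimize(c,x0,method="Nelder-Mead",options=dict(initial_simplex=S0,maxiter=900,xatol=1e-4,fatol=.01)); return s.x,s.fun
E
python3 - <<'E'
from m import *
print("spot",spotfit())
t,s=cv2.imread("pics/over_top.png"),cv2.imread("pics/over_side.png")
x,f=canfit([*(SPOT+[0,0,.09]),0,0,.009],t,s,182,(270,330,130,175),(265,305,135,168),263,305,234); print(x.round(4),f)
E
```

```text
spot px 1043
spot (array([ 0.54148345, -0.10564333]), np.float64(15.505897229070799))
px 1048
[ 0.5417 -0.1071  0.1257  0.0267 -0.0089  0.0086] 96.5640327616352
```

```bash
cat > d.py <<'E'
from m import *
t=np.array(manip.state()["tcp_pos"])+[0,.0015,0]
manip.move_l(t-[0,0,.078],None,.08)
z=.078; f0=manip.state()["force"][2]
while z<.098:
    z+=.0015; manip.move_l(t-[0,0,z],None,.02); s=manip.state(); print(round(z,4),np.round(s["force"],2),np.round(s["ft_torque"],2))
    if s["force"][2]-f0>4: break
print(f0,s["tcp_pos"],s["time_s"])
for n in ("top","side"): cv2.imwrite(f"pics/down_{n}.png",cams.camera(n))
t,s=cv2.imread("pics/down_top.png"),cv2.imread("pics/down_side.png")
cv2.imwrite("pics/down.png",np.hstack([cv2.resize(i[y:y+150,x:x+100],None,fx=4,fy=4,interpolation=cv2.INTER_CUBIC) for i,x,y in ((t,250,110),(s,235,140))]))
E
python3 d.py
```

```text
0.0795 [-0.41 -1.2  -2.6 ] [ 1.35  0.26 -0.05]
0.081 [ 0.73 -0.11 -2.67] [1.32 0.24 0.01]
0.0825 [ 1.25  0.11 -1.59] [ 1.3   0.23 -0.03]
0.084 [ 0.74 -0.2  -2.35] [ 1.4   0.24 -0.02]
0.0855 [-0.92  0.64  5.29] [ 0.14  0.27 -0.13]
-1.4611250949701344 [ 0.54220779 -0.11427433  0.14605852] 10.0333
```

View pics/down.png

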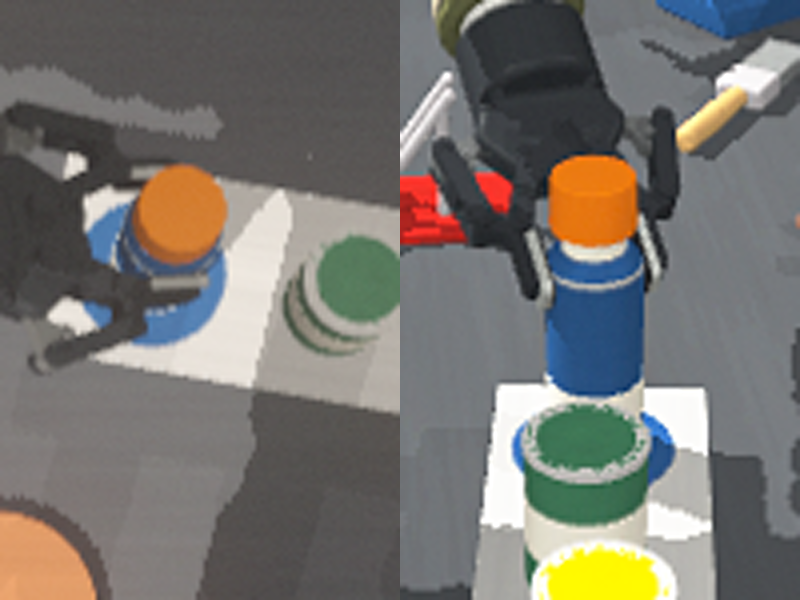

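```bash
python3 - <<'E'
from m import *
import m
t,s=cv2.imread("pics/over_top.png"),cv2.imread("pics/over_side.png")
src=open("m.py").read().replace("2e3*(x[3]**2+x[4]**2)","1e6*(x[3]-K)**2")
exec(src)
for K in (-.04,0,.03,.06,.1,.15):
    x,f=canfit([.5417,-.1071,.1257,K,-.009,.009],t,s,182,(270,330,130,175),(265,305,135,168),263,305,234); print(K,x.round(4),round(f,2))
E
```

```text
px 1048
-0.04 [ 0.5406 -0.1171  0.1311 -0.0399 -0.0042  0.0028] 88.41
px 1048
0 [ 5.414e-01 -1.111e-01  1.284e-01  1.000e-04 -8.700e-03  5.200e-03] 90.85
px 1048
0.03 [ 0.5419 -0.1062  0.1251  0.03   -0.0115  0.0089] 94.97
px 1048Traceback (most recent call last):
  File "<stdin>", line 7, in <module>
  File "<string>", line 22, in canfit
    res = _minimize_neldermead(fun, x0, args, callback, bounds=bounds,
                               **options)
    fxr = func(xr)
    fx = function(np.copy(x), *(wrapper_args + args))
  File "<string>", line 19, in c
  File "<string>", line 14, in render2
  File "fit.py", line 8, in fill
    m=np.zeros((384*S,512*S),np.uint8); uv=(proj(n,X)+.5)*S-.5
                                            ~~~~^^^^^
  File "h.py", line 8, in proj
    p,Rm,t=P(n); c=np.atleast_2d(X)@Rm.T+t; s=c[:,:2]/c[:,2:]; s=s*(1+p["k1"]*(s**2).sum(1,keepdims=True))
           ~^^^
  File "h.py", line 6, in P
    p=cams.camera_params(n); return p,R.from_rotvec(np.ravel(p["rvec"])).as_matrix(),np.ravel(p["tvec"])
ValueError: time passes only in moves, steps and waits
```

```bash
cat > r.py <<'E'
from m import *
for o in (.0525,.055,.060):
    effector.set_gripper(o); s=manip.state(); print(o,s["opening"],s["finger_force"],np.round(s["force"],2),s["time_s"])
manip.dwell(.3)
for n in ("top","side"): cv2.imwrite(f"pics/rel_{n}.png",cams.camera(n))
t,s=cv2.imread("pics/rel_top.png"),cv2.imread("pics/rel_side.png")
cv2.imwrite("pics/rel.png",np.hstack([cv2.resize(i[y:y+150,x:x+100],None,fx=4,fy=4,interpolation=cv2.INTER_CUBIC) for i,x,y in ((t,250,110),(s,235,140))]))
for f in ("down","rel"):
  for n,bx in (("top",(275,315,140,185)),("side",(265,300,170,206))):
    v,u=np.nonzero(mask(orange(cv2.imread(f"pics/{f}_{n}.png")),*bx)); print(f,n,u.mean(),v.mean(),len(u))
print([ (n,proj(n,[.5417,-.106,.036+.145+.012])) for n in ("top","side")])
E
python3 r.py
```

```text
0.0525 0.05234623115488898 0.5135423299543618 [ 0.4   0.74 -0.23] 10.35
0.055 0.05510640418484426 0.2269766922108829 [-0.24 -0.03 -0.49] 10.5667
0.06 0.06039015760861959 0.0 [ 0.01  0.51 -0.63] 10.7917
down top 294.84 162.54933333333332 375
down side 282.7816091954023 189.61379310344827 435
rel top 293.7191601049869 161.56430446194227 381
rel side 283.6492027334852 189.3621867881549 439
[('top', array([[292.72485754, 162.42685321]])), ('side', array([[283.22206251, 189.24126164]]))]
```

View pics/rel.png

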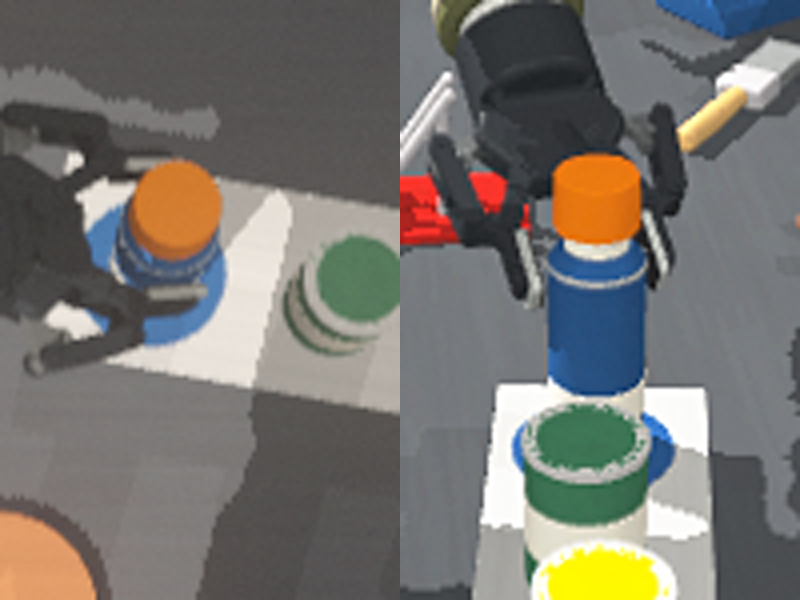

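The can is free, standing, and inside the circle in both views. I'll retreat, localise the cap, and move over it.

```bash
cat > b.py <<'E'
from m import *
effector.set_gripper(.072)
s=manip.state(); T=R.from_rotvec(s["ee_rot"]).as_matrix(); p=np.array(s["tcp_pos"])
manip.move_l(p-.13*T[:,2],None,.12); p=np.array(manip.state()["tcp_pos"]); manip.move_l([p[0],p[1],.32],None,.25)
print(manip.state()["time_s"])
ob={}
for n,bx in (("top",(270,320,135,185)),("side",(262,305,165,208))):
    im=cams.camera(n); cv2.imwrite(f"pics/out_{n}.png",im); ob[n]=g(mask(orange(im),*bx))
d=lambda m:cv2.resize(m,(512,384),interpolation=cv2.INTER_AREA)/255.
def c(x): return sum(((g(d(fill(n,np.r_[ring(.022,.166+x[2]),ring(.022,.196+x[2])]+[x[0],x[1],0],0)))-ob[n])**2).sum() for n in ob)
r=minimize(c,[.5417,-.106,.01],method="Nelder-Mead",options=dict(initial_simplex=[[.5417,-.106,.01],[.55,-.106,.01],[.5417,-.098,.01],[.5417,-.106,.016]],xatol=1e-4,fatol=.01)); x=r.x; print("cap",x.round(4),r.fun); np.save("cap.npy",x)
effector.set_gripper(0.0)
j0=np.array(manip.state()["joints"]); best=None
for k in np.arange(0,360,20):
    o=(R.from_rotvec([np.pi,0,0])*R.from_euler('z',k,degrees=True)).as_rotvec()
    js=[manip.ik([x[0],x[1],z],o) for z in (.30,.20)]
    if all(j is not None for j in js):
        e=np.abs(np.array(js[0])-j0).max()
        if best is None or e<best[0]: best=(e,k,o)
print(best); manip.movep([x[0],x[1],.27],best[2]); s=manip.state(); print(s["tcp_pos"],s["force"],s["time_s"])
E
python3 b.py
```

```text
13.3083
cap [ 0.543  -0.1065  0.012 ] 73.1315689383212
(np.float64(0.9793547272712838), np.int64(320), array([ 2.95213143e+00,  1.07448797e+00, -6.57934126e-17]))
[ 0.54255487 -0.10489294  0.26919226] [-0.46017916  0.41102038 -0.82817871] 15.0167
```

```bash
cat > p.py <<'E'
from m import *
x=np.load("cap.npy"); manip.move_l([x[0],x[1],.222],None,.08); f0=manip.state()["force"][2]; z=.222; L=[]
while z>.194:
    z-=.001; manip.move_l([x[0],x[1],z],None,.02); s=manip.state(); f=s["force"][2]-f0; L.append((round(z,4),round(s["tcp_pos"][2],4),round(f,1)))
    if f>22: break
print(L,s["force"]); manip.dwell(.2); print(manip.state()["force"],manip.state()["tcp_pos"])
manip.move_l([x[0],x[1],.26],None,.08); p=manip.state()["tcp_pos"]; manip.move_l([p[0]-.02,p[1]+.2,.32],None,.3)
print(manip.state()["time_s"])
t,s=cams.camera("top"),cams.camera("side")
cv2.imwrite("pics/end.png",np.hstack([cv2.resize(i[y:y+150,x:x+100],None,fx=4,fy=4,interpolation=cv2.INTER_CUBIC) for i,x,y in ((t,250,110),(s,235,140))]))
E
python3 p.py
```

```text
[(0.221, np.float64(0.2214), np.float64(-1.2)), (0.22, np.float64(0.22), np.float64(-1.4)), (0.219, np.float64(0.2189), np.float64(-1.2)), (0.218, np.float64(0.2179), np.float64(-1.2)), (0.217, np.float64(0.2169), np.float64(-0.1)), (0.216, np.float64(0.2159), np.float64(-0.7)), (0.215, np.float64(0.2152), np.float64(1.5)), (0.214, np.float64(0.2143), np.float64(3.9)), (0.213, np.float64(0.2131), np.float64(3.5)), (0.212, np.float64(0.212), np.float64(3.0)), (0.211, np.float64(0.2109), np.float64(2.1)), (0.21, np.float64(0.2099), np.float64(1.9)), (0.209, np.float64(0.2089), np.float64(3.2)), (0.208, np.float64(0.2079), np.float64(2.9)), (0.207, np.float64(0.2069), np.float64(2.5)), (0.206, np.float64(0.2059), np.float64(3.1)), (0.205, np.float64(0.2049), np.float64(2.8)), (0.204, np.float64(0.2041), np.float64(4.4)), (0.203, np.float64(0.2041), np.float64(9.9)), (0.202, np.float64(0.2041), np.float64(15.2)), (0.201, np.float64(0.204), np.float64(21.3)), (0.2, np.float64(0.204), np.float64(26.4))] [-2.7808176   0.04904227 27.01558553]
[-4.13367545  1.22987979 26.89334682] [ 0.54506847 -0.10700912  0.20403734]
23.2167
```

View pics/end.png

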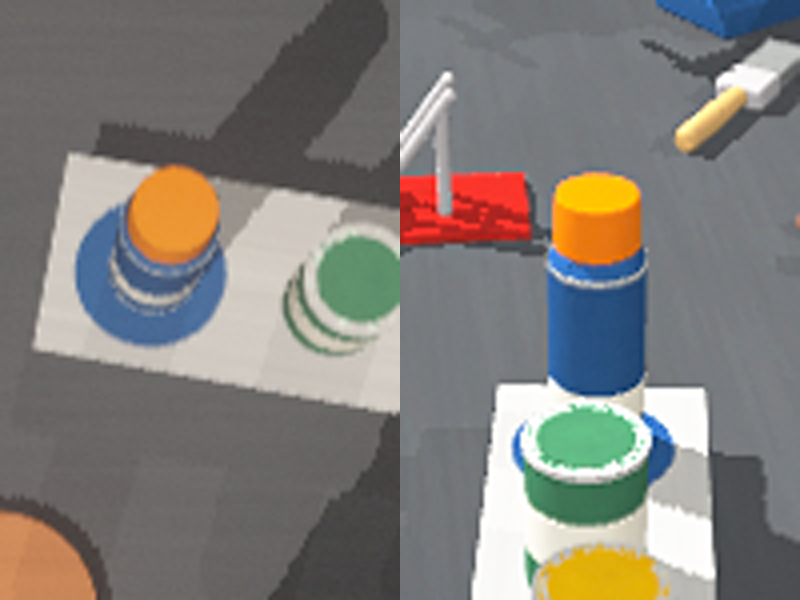

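The cap is home: it hit a hard stop at TCP z = 0.204, exactly the expected height, and no white gap shows under it at side (384,203). The can stands inside the circle, the tins have not moved, and the arm is clear.

```bash
python3 -c "
from rig import ticket
print(ticket.finish_job())"
```

```text
the job is handed in; nothing more can be done
None
```

The job is handed in: the can stands upright inside the blue circle with its cap pressed fully home, and the green and yellow tins were left untouched, with about 23 s of the 56 s used.

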